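# Load the scraper into the blade steriliser and hold its lever at the third click

### The job

Take the bench scraper out of the wooden drying block, slide its blade edgewise down into the slot of the steriliser until it is fully home, and let go of it. Only then press the steriliser's spring lever down with the fingertips, past the first two clicks to the third but not on down to the bottom, and finish the program still holding it there: the lamp runs only while the lever is held. Leave the other things on the counter where they stand.

Things in the scene. Friction and masses are not known exactly. Their poses are not given: they have to be found in the camera images.
- scraper: Loose bench scraper, 0.10 to 0.20 kg, blade down. Steel blade 4 mm thick (its x), 80 mm wide (its y), 62 mm high below a dark wooden grip bar 20 mm thick (x), 90 mm long (y), 28 mm high. Origin: middle of the blade's lower edge; z up, grip bar from z = 62 to 90 mm. A half turn about z makes no difference. Starts in the drying block's slot, upright to within 3 degrees.
- scraper_handle (a point): Centre of the scraper's grip bar, 76 mm above the blade's lower edge; axes as the scraper's. Grip it here across its 20 mm thickness (along x).
- drying_block: Fixed wooden block, 60 x 110 x 50 mm (x, y, z), origin at the centre of its underside. A slot 5.5 x 84 mm along its y, 40 mm deep, open at the top, holds the scraper at the start; the blade stands on the slot's floor, 10 mm above the counter. Turned by up to 20 degrees; it may stand left or right of the steriliser.
- steriliser: Fixed blade steriliser, origin at the centre of its underside, front (-x) turned to the robot within 20 degrees. Its +y part is an aluminium block 80 x 115 mm, 62 mm high (y from -30 to 85 mm), with one slot in the top; its -y part is a grey tower 70 x 55 mm, 108 mm high (y from -85 to -30 mm), whose front face (x = -30 mm) carries the lever.
- slot_mouth (a point): Centre of the slot's mouth in the steriliser's top, 62 mm above the counter; the slot is 8 mm wide along x and 90 mm long along y, with a 5 mm chamfer round the mouth. Axes as the steriliser's.
- slot_floor (a point): Centre of the slot's floor, 46 mm below the mouth and 16 mm above the counter; axes as the steriliser's. The scraper is home when its lower edge stands on this floor; its grip bar is then 78 to 106 mm above the counter.
- lever_top (a point): Centre of the top of the lever's black paddle, which moves with the lever: 40 mm (x) by 34 mm (y), 8 mm thick, its centre 32 mm in front of the tower's face and 101 mm above the counter at rest. Axes as the steriliser's. Press here straight down.
- lever (a joint): Downward travel of the spring lever in m: 0 at rest (top), clicks at 0.012, 0.024, 0.036 (third), bottom stop 0.047. A spring pushes it right back up unless held: about 4 N at rest, 8 N at the third click, plus a ripple of 2 N either way around the clicks. Small pale marks on the tower's front, both sides of the lever, show the height of the paddle's top at the three clicks.
- service_bell: Bystander: domed counter bell, 67 mm across, 49 mm high; origin under its centre.
- jar_a: Bystander: clear jar, 70 mm across, 62 mm high; origin under its centre.
- espresso_cup_a: Bystander: striped cup, 60 x 84 x 49 mm; origin at the centre of its underside.
- dosing_cup: Bystander: small steel cup, 58 mm across, 50 mm high; origin under its centre.
- tamper: Bystander: coffee tamper with a wooden handle, 58 mm across, 97 mm high; origin under its centre.
- pitcher_mid: Bystander: steel milk pitcher, 80 x 105 x 106 mm; origin at the centre of its underside.

How it is judged:
On the way, in this order (a step that is already met when the one before it is completed fails the run):
1. the scraper stands fully home in the steriliser's slot, let go, the lever still at rest (z of scraper in the frame of slot_floor below 0.005 m and horizontal distance between scraper and slot_floor below 0.012 m and angle between scraper's own z axis and vertical below 0.2 rad and contact force between the fingers and scraper below 0.1 N and value of joint lever below 0.006 m), for 0.2 s.
2. the lever is pressed to the third click and held there (value of joint lever between 0.031 and 0.041 m), for 0.5 s.
At the end, for the whole second after the job is handed in: The scraper stands in the steriliser's slot, lower edge within 5 mm of the slot's floor and within 12 mm of its centre, tilted less than 0.2 rad, at rest and not touched by the fingers; the fingers press on the lever with more than 2 N and keep it still at the third click, 31 to 41 mm down (all of step 2 and z of scraper in the frame of slot_floor below 0.005 m and horizontal distance between scraper and slot_floor below 0.012 m and angle between scraper's own z axis and vertical below 0.2 rad and contact force between the fingers and scraper below 0.1 N and contact force between the fingers and lever above 2 N and velocity of joint lever between -0.02 and 0.02 m/s and linear speed of scraper below 0.02 m/s); the arm keeps its last pose, push and grip.
It fails at once if the lever is pressed before the scraper is home (value of joint lever above 0.009 m and not (z of scraper in the frame of slot_floor below 0.005 m and horizontal distance between scraper and slot_floor below 0.012 m and angle between scraper's own z axis and vertical below 0.2 rad)).
It fails at once if a bystander is shifted by more than 3 cm or tipped over (distance of any of service_bell, jar_a, espresso_cup_a, dosing_cup, tamper, pitcher_mid from where it was at the start of the episode above 0.03 m or angle between any of service_bell, jar_a, espresso_cup_a, dosing_cup, tamper, pitcher_mid's own z axis and vertical above 0.5 rad).
It also fails if it takes over 64 s, if anything falls off the work surface, if the arm or the gripper's body presses on something with over 40 N, if the wrist force passes 120 N, or if a joint passes its speed limit or range.

### The arm

A 6-joint arm with a two-finger parallel gripper is mounted at the origin on the work surface; the furniture and walls round the work are solid. World frame = base frame: x ahead of the robot, y to its left, z up, the work surface at z = 0. Lengths are in m, angles in rad, forces in N, time in s.
With the tool pointing down it reaches from about 0.4 to 0.825 m from the base axis. Payload 7 kg.
Tool frame: the origin (TCP) lies on the centre line of the jaws, within the pads' length; the fingertips stand tip_reach ahead of it and the grasp point (between the pads) is the TCP (tip_reach is the distance from the TCP to the fingertips, in m); z points along the fingers, y is the line along which they close (so a half turn about z gives the same grasp; the last joint's range is limited). The gripper opens to 88 mm and grips with 3 to 60 N. Pads are 19 mm wide; open, the fingers measure 130 mm over their backs; the gripper's body (78 mm by 193 mm) begins 47 mm behind the grasp point.
Start: joints at [1.586, 0.359, 0.012, 0, -1.224, -0.288], TCP at [0.182, 0.65, 0.246] pointing down, gripper open.
Joint ranges: [-3.07, 3.07], [-1.43, 2.12], [-1.02, 1.25], [-3.03, 1.67], [-3.05, -0], [-3.03, 3.03]. Speed limits (rad/s): [2.39, 2.39, 3.01, 3.14, 3.14, 3.14].

### API

Orientations are given as [roll, pitch, yaw] about the fixed x, y, z axes, in that order (R = Rz(yaw) Ry(pitch) Rx(roll)).
In Python, from station import get_state, grab_frame, calibration, job_done, find_in, mark_of, tip_reach gives the robot as it stands.
- The arm moves only by the shell command python3 -m handwheel 'ROWS' [OPENING] [FORCE]. ROWS is JSON, a list of rows, each an object with "delta_pos": the shift along the world's x, y, z in units of 30 mm (1.0 is 30 mm), a list of three; "dr": the turn, a rotation vector about the world's x, y, z in degrees, a list of three. In form: [{"delta_pos": [tx, ty, tz], "dr": [rx, ry, rz]}, ...]. A call has 1 to 10 rows; each row shifts and turns the commanded pose from where the row before left it; what a row does not reach is not made up. A row lasts 1/10 s, in which the tool goes at most 50 mm and 8.59 degrees, less where a joint would pass 70% of its speed; a pose out of reach is approached as far as the arm can. A call is refused whole if a number of a shift passes 1 or a number of a turn 8.59, either way. A call with a gripper value outside its range is refused whole. OPENING is the closure, from -1 (fully open) to 1 (shut), set as the call begins (- or left out, the last holds). The fingers move at their own pace and stop on an object; FORCE is the grip in N (left out, the last holds). Time passes only in rows, so rows that do not move let the fingers close. It gives the time, the measured TCP pose, the force, the opening and the grip force at its end, in the units of the state.
- get_state(): the state, without advancing time (a new reading comes with each control period).
- grab_frame(name): name is "scene" or "top" or "wrist"; returns the picture (384x512x3 uint8, red, green, blue); there is no depth.
- calibration(name): a dict with "fx", "fy", "cx", "cy" (pixels), "extrinsics" (4x4, takes a point from world to camera coordinates). Camera axes: x right, y down, z forward; pixel columns grow to the right and rows downward; lengths in m; the calibration is good to about 2 mm. A picture is of the moment at which its call begins: read the wrist's pose just before it. calibration takes no time and is no camera call; for the wrist camera it gives the pose at the moment of the call.
- job_done(): hands the job in; it is judged then, once.
Trained networks look in the newest picture that a camera, given by its name, has taken for a name from the list of things; names that differ only in an ending like _2 or _b are one class to them, and where a whole thing is asked for, a point or a joint stands for the part that bears it (a point fixed in the world has none). Each returns a list of dicts, best first, with "conf" (0 to 1); they miss things now and then, are a little off and sometimes report something else, mostly with a low value. They report only what shows in the picture. A call takes as long as a camera call.
- find_in(camera, query): "location" ([column, row] in pixels, amid what is visible of it).
- mark_of(camera, query): "location" ([column, row] in pixels: a listed point, or the origin of a listed thing).
The state is a dict: "t": time; "q": joint angles; "qd": joint speeds; "joint_efforts": joint torques, N m; "eef_pos": TCP position; "ee_rot": TCP orientation; "force": force on the tool from outside, world axes, zero at the start; "moment": the same for the moment, N m; "width": finger opening in m; "gripper_force": force on a finger pad.
Only numpy, scipy, OpenCV 4.12 (cv2) and the standard library are available. Lean on these libraries where they do the work, as an engineer would, in place of code of your own. Each camera call takes 0.05 s, during which the arm holds its last target. There are 200 camera calls.

## Working session

There is one attempt and no reset: what is moved stays moved. The work goes in short steps, Python scripts to look and compute and a shell command to move; the robot and the scene stay as the last step left them, time stands still between calls to the robot, and variables do not carry over. Pictures are saved under pics/ and viewed, at most 10 in all, crops included, and the job is handed in when it is done.

```bash
mkdir -p pics; ls; cat > h.py <<'E'
import numpy as np, cv2
from station import *
def snap(cam,fn=None):
    c=calibration(cam); im=grab_frame(cam)
    if fn: cv2.imwrite('pics/'+fn,im[:,:,::-1])
    return im,c
def ray(c,uv):
    E=np.array(c['extrinsics']);R=E[:3,:3];t=E[:3,3]
    d=R.T@np.array([(uv[0]-c['cx'])/c['fx'],(uv[1]-c['cy'])/c['fy'],1]);return -R.T@t,d/np.linalg.norm(d)
def atz(c,uv,z):
    o,d=ray(c,uv);return o+d*(z-o[2])/d[2]
def proj(c,p):
    E=np.array(c['extrinsics']);q=E[:3,:3]@np.array(p)+E[:3,3];return np.array([c['fx']*q[0]/q[2]+c['cx'],c['fy']*q[1]/q[2]+c['cy']])
E
python3 - <<'E'
from h import *
s=get_state();print({k:np.round(v,3) for k,v in s.items()});print(tip_reach if not callable(tip_reach) else tip_reach())
ims=[]
for cam in ['scene','top']:
    im,c=snap(cam,cam+'0.png');ims.append(im)
    E=np.array(c['extrinsics']);print(cam,'pos',-E[:3,:3].T@E[:3,3],c['fx'])
    for q,z in [('scraper_handle',.086),('scraper',.01),('drying_block',0),('steriliser',0),('slot_mouth',.062),('lever_top',.101),('service_bell',0),('jar_a',0),('espresso_cup_a',0),('dosing_cup',0),('tamper',0),('pitcher_mid',0)]:
        for m in mark_of(cam,q)[:2]:
            print(cam,q,np.round(m['conf'],2),np.round(m['location'],1),np.round(atz(c,m['location'],z),3))
E
```

```text
pics
{'t': np.float64(0.0), 'q': array([ 1.586,  0.359,  0.011, -0.   , -1.224, -0.288]), 'qd': array([-0.   , -0.001,  0.001,  0.   , -0.002, -0.   ]), 'joint_efforts': array([-0.0000e+00, -5.8272e+01,  2.9305e+01,  6.9970e+00,  7.0000e-03,
       -0.0000e+00]), 'eef_pos': array([0.182, 0.65 , 0.245]), 'ee_rot': array([ 3.14 , -0.   , -0.273]), 'force': array([-0.781,  0.085,  0.593]), 'moment': array([0.061, 0.022, 0.044]), 'gripper_force': np.float64(0.0), 'width': np.float64(0.088)}
0.019
scene pos [ 0.0357809  -0.41434545  0.67018756] 377.4012738788397
scene scraper_handle 0.62 [317.6 224.8] [ 0.538 -0.121  0.086]
scene scraper 0.72 [312.  248.8] [ 0.534 -0.12   0.01 ]
scene scraper 0.4 [276.8 173.9] [0.681 0.12  0.01 ]
scene drying_block 0.83 [312.  248.6] [ 0.542 -0.115  0.   ]
scene steriliser 0.72 [230.  181.8] [0.571 0.196 0.   ]
scene slot_mouth 0.88 [220.8 160.7] [0.564 0.222 0.062]
scene lever_top 0.5 [224.7 175.7] [0.497 0.13  0.101]
scene service_bell 0.73 [219.5 247.8] [0.392 0.037 0.   ]
scene jar_a 0.88 [298.6 184.3] [0.699 0.055 0.   ]
scene espresso_cup_a 0.82 [34
[... 329 characters left out ...]
scraper 0.78 [312.5 191.3] [ 0.538 -0.127  0.01 ]
top drying_block 0.95 [312.2 189.7] [ 0.543 -0.128  0.   ]
top steriliser 0.6 [179.2 181.9] [0.565 0.19  0.   ]
top slot_mouth 0.69 [312.3 189.3] [ 0.536 -0.12   0.062]
top slot_mouth 0.62 [160.9 176.5] [0.568 0.223 0.062]
top lever_top 0.87 [198.6 202.6] [0.504 0.134 0.101]
top service_bell 0.66 [238.7 250.9] [0.399 0.049 0.   ]
top jar_a 0.91 [238. 134.] [0.681 0.048 0.   ]
top jar_a 0.29 [177.5 183.3] [0.561 0.194 0.   ]
top espresso_cup_a 0.76 [302.2 129.3] [ 0.691 -0.107  0.   ]
top dosing_cup 0.58 [204.7 133.4] [0.683 0.129 0.   ]
top tamper 0.97 [311.  273.1] [ 0.346 -0.121  0.   ]
top pitcher_mid 0.81 [157.4 266.3] [0.365 0.24  0.   ]
```

View pics/scene0.png

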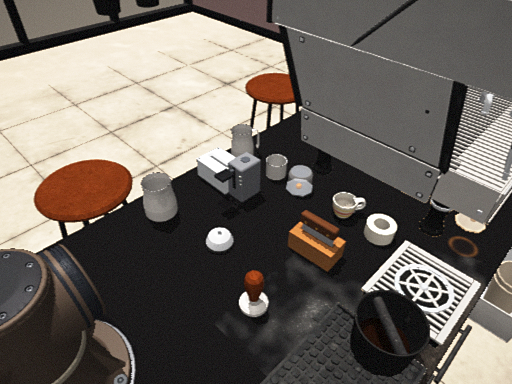

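View pics/top0.png

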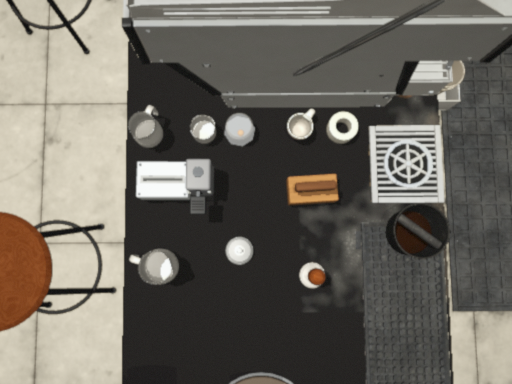

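The scene view shows the scraper's dark grip in the orange block at about (318,225). The steriliser is at about (230,175), with its lever to the front at (225,176). In the top view, the grip is at (316,186), the white steriliser block at (162,180) with its slot, the tower at (198,175) and the lever at (198,203). The detections match what I see, so I'll move over the steriliser for a closer look.

```bash
R='{"delta_pos":[0.7,-0.95,0.1],"dr":[0,0,-7.4]}'
python3 -m handwheel '[{"delta_pos":[0.7,-0.95,0.1],"dr":[0,0,-7.4]},{"delta_pos":[0.7,-0.95,0.1],"dr":[0,0,-7.4]},{"delta_pos":[0.7,-0.95,0.1],"dr":[0,0,-7.4]},{"delta_pos":[0.7,-0.95,0.1],"dr":[0,0,-7.4]},{"delta_pos":[0.7,-0.95,0.1],"dr":[0,0,-7.4]},{"delta_pos":[0.7,-0.95,0.1],"dr":[0,0,-7.4]},{"delta_pos":[0.7,-0.95,0.1],"dr":[0,0,-7.4]},{"delta_pos":[0.7,-0.95,0.1],"dr":[0,0,-7.4]},{"delta_pos":[0.7,-0.95,0.1],"dr":[0,0,-7.4]},{"delta_pos":[0.7,-0.95,0.1],"dr":[0,0,-7.4]}]'
python3 -m handwheel '[{"delta_pos":[0.5,-0.9,0],"dr":[0,0,0]},{"delta_pos":[0.5,-0.9,0],"dr":[0,0,0]},{"delta_pos":[0.5,-0.9,0],"dr":[0,0,0]},{"delta_pos":[0.5,-0.9,0],"dr":[0,0,0]},{"delta_pos":[0,0,0],"dr":[0,0,0]},{"delta_pos":[0,0,0],"dr":[0,0,0]}]'
cat > look.py <<'E'
from h import *
import sys
s=get_state();print('tcp',np.round(s['eef_pos'],4),np.round(s['ee_rot'],4))
im,c=snap('wrist',sys.argv[1]);E=np.array(c['extrinsics']);print('cam',np.round(-E[:3,:3].T@E[:3,3],3),np.round(E[2,:3],2),'up',np.round(-E[1,:3],2),c['fx'])
Z=dict(scraper_handle=.086,scraper=.01,slot_mouth=.062,lever_top=.101,steriliser=0,drying_block=0,slot_floor=.016)
for a in sys.argv[2:]:
    q,_,z=a.partition('=');z=float(z) if z else Z[q]
    for m in mark_of('wrist',q)[:2]: print(q,round(m['conf'],2),np.round(m['location'],1),np.round(atz(c,m['location'],z),4))
E
python3 look.py w1.png steriliser slot_mouth lever_top slot_floor
```

```text
t: 2.3
eef_pos: [0.3925, 0.3638, 0.276]
ee_rot: [-3.141, 0.001, -1.569]
force: [0.7, 0.4, -0.5]
width: 0.0875
gripper_force: 0.0
t: 2.9
eef_pos: [0.4521, 0.2565, 0.2757]
ee_rot: [-3.141, 0.0, -1.566]
force: [-0.3, -0.7, -0.6]
width: 0.0877
gripper_force: 0.0
tcp [0.4521 0.2565 0.2757] [-3.1414e+00  4.0000e-04 -1.5660e+00]
cam [0.453 0.173 0.416] [-0.    0.31 -0.95] up [ 0.   -0.95 -0.31] 316.14504115327605
steriliser 0.78 [166.5 110.8] [0.558  0.1937 0.    ]
steriliser 0.37 [149.6 137. ] [0.5825 0.2268 0.    ]
slot_mouth 0.57 [147.8 135.2] [0.565  0.2168 0.062 ]
lever_top 0.82 [195.2  48.5] [0.5022 0.1336 0.101 ]
slot_floor 0.66 [163.2 133.4] [0.5601 0.2202 0.016 ]
```

View pics/w1.png

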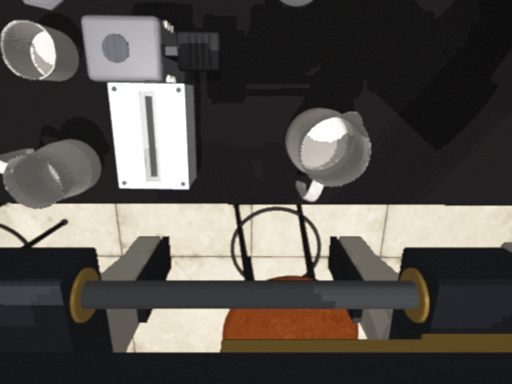

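The wrist view shows the white block's top with its slot running from about (148,93) to (154,182), four corner screws, and the lever paddle at (199,51). I'll measure the slot by segmentation.

```bash
cat > slot.py <<'E'
from h import *
im,c=snap('wrist')
g=cv2.cvtColor(im,cv2.COLOR_RGB2GRAY)
x0,y0,x1,y1=105,80,200,192
roi=g[y0:y1,x0:x1]
from scipy import ndimage as nd
for th in (110,150,190):
    lab,n=nd.label(roi<th)
    for i in range(1,n+1):
        m=lab==i
        yy,xx=np.nonzero(m)
        if m.sum()<8 or yy.min()==0 or xx.min()==0 or yy.max()==y1-y0-1 or xx.max()==x1-x0-1: continue
        W=np.array([atz(c,(x+x0,y+y0),.062)[:2] for x,y in zip(xx,yy)])
        (cc,sz,_)=cv2.minAreaRect((W*1000).astype(np.float32))
        d=np.linalg.svd(W-W.mean(0))[2][0]
        print(th,m.sum(),'pix',xx.mean()+x0,yy.mean()+y0,'rect',np.round(cc,1),np.round(sz,1),'axis',np.round(np.degrees(np.arctan2(d[1],d[0])),1))
E
python3 slot.py
```

```text
110 360 pix 150.17222222222222 134.35555555555555 rect [561.6 219. ] [84.5  5.4] axis 89.2
150 13 pix 112.84615384615384 86.46153846153847 rect [597.  167.5] [3.3 3. ] axis 68.6
150 10 pix 177.7 88.3 rect [528.2 168.7] [2.3 2.9] axis 142.1
150 497 pix 150.1891348088531 134.43661971830986 rect [561.6 219.1] [86.7  7.1] axis 89.2
150 9 pix 123.0 181.0 rect [597.8 271. ] [2.7 2.3] axis 51.4
190 20 pix 113.05 86.9 rect [596.6 167.9] [4.2 4.2] axis -166.5
190 17 pix 177.58823529411765 88.11764705882354 rect [528.5 168.5] [4.1 3.2] axis 98.0
190 609 pix 150.24137931034483 135.04433497536945 rect [561.7 219.2] [88.9  8.9] axis 89.2
190 12 pix 123.0 181.16666666666669 rect [597.9 271. ] [3.6 3.1] axis -162.7
190 13 pix 181.6153846153846 182.3846153846154 rect [530.2 272.2] [3.8 3.5] axis 48.4
```

```bash
python3 - <<'E'
from h import *
a,b=calibration('scene'),calibration('top')
for u,v in [((302,143),(225,104)),((437,205),(392,104)),((282,20),(135,22))]:
    o1,d1=ray(a,u);o2,d2=ray(b,v)
    t=np.linalg.lstsq(np.c_[d1,-d2],o2-o1,rcond=None)[0];p,q=o1+d1*t[0],o2+d2*t[1];print(p,q)
E
python3 -m handwheel '[{"delta_pos":[0.9,0,-0.4],"dr":[0,0,0]},{"delta_pos":[0.9,0,-0.4],"dr":[0,0,0]},{"delta_pos":[0.9,0,-0.4],"dr":[0,0,0]},{"delta_pos":[0.9,0,-0.4],"dr":[0,0,0]},{"delta_pos":[0,0,0],"dr":[0,0,0]},{"delta_pos":[0,0,0],"dr":[0,0,0]}]'
python3 look.py w2.png steriliser slot_mouth lever_top slot_floor
```

```text
[0.71995568 0.07435395 0.11726591] [0.7192902  0.07508308 0.11708689]
[ 0.71133452 -0.28803372  0.14209282] [ 0.70910439 -0.28410871  0.14017878]
[0.77799465 0.21723239 0.37993039] [0.77995385 0.2151541  0.38041804]
t: 3.8
eef_pos: [0.5598, 0.2571, 0.2265]
ee_rot: [3.14, -0.001, -1.565]
force: [-0.5, 0.3, 1.0]
width: 0.0878
gripper_force: 0.0
tcp [0.5598 0.2571 0.2265] [ 3.1401e+00 -1.3000e-03 -1.5646e+00]
cam [0.561 0.174 0.367] [-0.    0.3  -0.95] up [ 0.01 -0.95 -0.3 ] 316.14504115327605
steriliser 0.98 [249.2 110.4] [0.5602 0.1905 0.    ]
slot_mouth 0.68 [245.6 146. ] [0.5635 0.2209 0.062 ]
lever_top 0.64 [327.1  40.3] [0.5012 0.1338 0.101 ]
slot_floor 0.91 [245.4 139.2] [0.5642 0.2205 0.016 ]
```

View pics/w2.png

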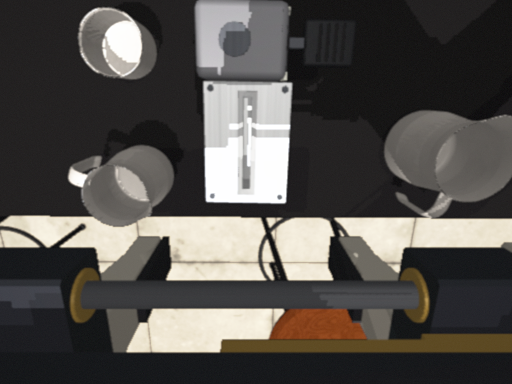

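The slot is now seen from straight above, spanning columns 239–256 and rows 92–193. The screws are at (211,88), (285,88), (213,196) and (281,197). I'll refine these.

```bash
sed -i 's/x0,y0,x1,y1=.*/x0,y0,x1,y1=203,82,293,204/; s/(110,150,190)/(150,190,215)/' slot.py; python3 slot.py
python3 - <<'E'
from h import *
im=cv2.imread('pics/w2.png',0);c=calibration('wrist')
for r in (100,112,150,165,180):
    print(r,im[r,234:262])
E
```

```text
150 36 pix 210.16666666666666 86.80555555555556 rect [596.3 167.8] [5.8 5. ] axis -161.2
150 33 pix 284.5151515151515 88.39393939393939 rect [528.1 168.4] [4.6 5.2] axis 114.6
150 26 pix 250.34615384615384 99.96153846153845 rect [559.3 178.7] [2.8 6.2] axis 92.1
150 17 pix 250.05882352941177 112.64705882352942 rect [559.6 190.3] [1.9 4.5] axis 86.0
150 166 pix 245.3734939759036 173.2048192771084 rect [563.1 246.4] [ 6.  31.6] axis 94.3
150 9 pix 212.0 194.0 rect [597.6 270.9] [2.2 2. ] axis 70.9
150 10 pix 279.0 195.8 rect [529.4 272. ] [2.  3.2] axis 94.2
190 47 pix 210.3404255319149 86.76595744680851 rect [596.1 167.5] [6.5 6.1] axis 172.1
190 52 pix 284.5769230769231 88.23076923076923 rect [528.  168.5] [6.4 6.4] axis 89.0
190 558 pix 246.3584229390681 106.99820788530465 rect [562.1 194.6] [48.8 17.7] axis 79.5
190 38 pix 253.94736842105263 131.07894736842104 rect [555.7 207.5] [3.8 7.5] axis 104.6
190 241 pix 245.11203319502076 171.701244813278 rect [563.7 243. ] [ 7.1 40.4] axis 93.3
190 17 pix 212.11764705882354 194.41176470588235 rect [597.6 271.5] [4.1 3.2] axis -158.3
190 16
[... 217 characters left out ...]
 4.3] axis -146.5
215 19 pix 279.2105263157895 195.63157894736844 rect [529.4 272.5] [4.1 4.3] axis 172.1
100 [216 214 210 197 172 165 165 165 155 158 188 208 210 193 159 148 143 144
 153 157 157 160 170 193 211 213 212 214]
112 [214 211 207 195 172 164 167 165 158 168 201 210 207 190 157 146 139 139
 154 157 157 160 176 200 210 211 210 213]
150 [254 254 254 251 240 236 238 237 222 186 195 202 215 243 255 253 247 241
 243 243 242 247 253 254 254 254 254 254]
165 [254 254 254 243 220 214 216 206 171 138 139 143 159 226 255 253 237 229
 230 231 234 248 254 254 254 254 254 254]
180 [254 254 254 244 221 216 216 199 154 117 110 110 109 110 113 144 197 228
 232 233 243 252 254 254 254 254 254 254]
```

```bash

python3 -m handwheel '[{"delta_pos":[-0.05,-0.97,0],"dr":[0,0,0]},{"delta_pos":[-0.05,-0.97,0],"dr":[0,0,0]},{"delta_pos":[-0.05,-0.97,0],"dr":[0,0,0]},{"delta_pos":[-0.05,-0.97,0],"dr":[0,0,0]},{"delta_pos":[-0.05,-0.97,0],"dr":[0,0,0]},{"delta_pos":[-0.05,-0.97,0],"dr":[0,0,0]},{"delta_pos":[-0.05,-0.97,0],"dr":[0,0,0]},{"delta_pos":[-0.05,-0.97,0],"dr":[0,0,0]},{"delta_pos":[-0.05,-0.97,0],"dr":[0,0,0]},{"delta_pos":[-0.05,-0.97,0],"dr":[0,0,0]}]'
python3 -m handwheel '[{"delta_pos":[-0.05,-0.97,0],"dr":[0,0,0]},{"delta_pos":[-0.05,-0.97,0],"dr":[0,0,0]},{"delta_pos":[0,0,0],"dr":[0,0,0]},{"delta_pos":[0,0,0],"dr":[0,0,0]}]'
python3 look.py w3.png scraper_handle scraper drying_block
```

```text
t: 5.1
eef_pos: [0.5446, -0.0349, 0.2283]
ee_rot: [-3.14, 0.0, -1.564]
force: [-0.0, -0.0, 0.2]
width: 0.0875
gripper_force: 0.0
t: 5.5
eef_pos: [0.5417, -0.0925, 0.228]
ee_rot: [-3.141, 0.0, -1.566]
force: [1.0, 0.1, 0.5]
width: 0.0874
gripper_force: 0.0
tcp [ 0.5417 -0.0925  0.228 ] [-3.1407e+00  2.0000e-04 -1.5655e+00]
cam [ 0.542 -0.176  0.368] [-0.    0.31 -0.95] up [ 0.01 -0.95 -0.31] 316.14504115327605
scraper_handle 0.83 [250.9 159.2] [ 0.5407 -0.1202  0.086 ]
scraper 0.73 [419.2 144.7] [ 0.35   -0.1227  0.01  ]
scraper 0.6 [245.6 138.3] [ 0.5464 -0.1288  0.01  ]
drying_block 0.75 [249.7 142.5] [ 0.5418 -0.1227  0.    ]
drying_block 0.56 [249.4 157.1] [ 0.542  -0.1056  0.    ]
```

View pics/w3.png

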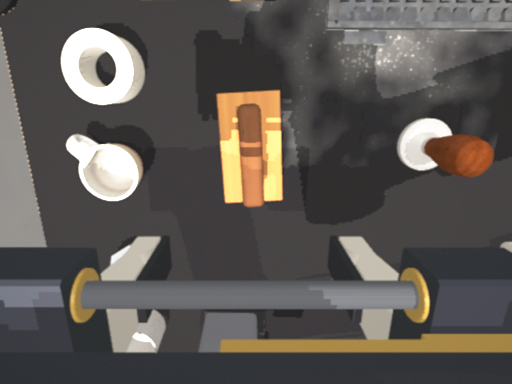

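The dark grip runs from about (250,106) to (253,205) inside the block's top, whose corners are near (218,94), (280,91), (283,201) and (224,203). I'll segment it at grip-top height.

```bash
python3 - <<'E'
from h import *
im=cv2.imread('pics/w3.png');c=calibration('wrist')
b,g,r=[im[...,i].astype(int) for i in range(3)]
m=((r>g*1.25)&(g<75)&(r>25)); 
k=np.zeros_like(m);k[95:215,230:272]=1;m&=k
n,l,st,ce=cv2.connectedComponentsWithStats(m.astype(np.uint8));i=1+st[1:,4].argmax();print(st[i],ce[i])
for row in (110,125,140,155,170,185,200):
    x=np.nonzero(l[row]==i)[0];print(row,x.min(),x.max(), np.round(atz(c,(x.min(),row),.1)[:2],4),np.round(atz(c,(x.max()+1,row),.1)[:2],4))
for z,P in ((.05,[(218,94),(280,91),(283,201),(224,203)]),(.1,[(250,104),(253,207)])):
    W=np.array([atz(c,p,z)[:2] for p in P]);print(np.round(W,4),W.mean(0))
    for a,bb in ((0,-1),(1,-2)): d=W[bb]-W[a];print(np.degrees(np.arctan2(d[1],d[0])),np.linalg.norm(d))
E
```

```text
[235 203   3   1   3] [236. 203.]Traceback (most recent call last):
  File "<stdin>", line 8, in <module>
    return umr_minimum(a, axis, None, out, keepdims, initial, where)
ValueError: zero-size array to reduction operation minimum which has no identity
```

```bash
python3 - <<'E'
from h import *
im=cv2.imread('pics/w3.png');c=calibration('wrist')
for row in (110,150,190): print(row,im[row,230:274:2,::-1].tolist())
for z,P in ((.05,[(218,94),(280,91),(283,201),(224,203)]),(.1,[(250,104),(253,207)])):
    W=np.array([atz(c,p,z)[:2] for p in P]);print(np.round(W,4),W.mean(0))
    for a,bb in ((0,-1),(1,-2)): d=W[bb]-W[a];print(np.degrees(np.arctan2(d[1],d[0])),np.linalg.norm(d))
E
```

```text
110 [[234, 163, 93], [235, 163, 94], [235, 165, 96], [182, 122, 73], [120, 80, 56], [136, 88, 59], [147, 94, 64], [150, 97, 65], [152, 98, 65], [152, 97, 66], [150, 95, 65], [149, 96, 65], [151, 96, 66], [149, 95, 63], [136, 88, 60], [162, 108, 67], [233, 163, 94], [234, 163, 95], [235, 160, 94], [235, 163, 94], [238, 169, 97], [239, 170, 96]]
150 [[255, 250, 162], [255, 248, 156], [255, 248, 156], [255, 248, 155], [255, 225, 127], [146, 95, 62], [134, 87, 60], [148, 95, 63], [148, 96, 65], [148, 97, 66], [152, 97, 67], [153, 99, 67], [155, 100, 66], [155, 99, 66], [152, 98, 67], [136, 89, 61], [185, 122, 72], [236, 163, 93], [255, 214, 121], [255, 247, 155], [255, 248, 156], [255, 249, 158]]
190 [[255, 236, 139], [255, 236, 141], [255, 232, 134], [255, 233, 135], [255, 233, 138], [255, 232, 137], [221, 141, 86], [187, 117, 77], [213, 135, 88], [222, 143, 93], [224, 141, 91], [226, 146, 94], [229, 149, 96], [227, 146, 93], [223, 143, 92], [205, 130, 85], [171, 109, 72], [255, 217, 122], [255, 250, 161], [255, 248, 156], [255, 247, 151], [255, 248, 153]]
[[ 0.5728 -0.1749]
 [ 0.5136 -0.1781]
 [ 0.5062 -0.0672]
 [ 0.5689 -0.0645]] [ 0.54039764 -0.12116332]
92.0235183720806 0.11048536817015206
93.78813103484528 0.11110687105103571
[[ 0.5422 -0.1674]
 [ 0.5388 -0.0783]] [ 0.54051138 -0.12281123]
92.22022503813828 0.08917359130691649
-87.77977496186172 0.08917359130691649
```

```bash

python3 -m handwheel '[{"delta_pos":[-0.03,-0.98,-0.8],"dr":[0,0,2.2]},{"delta_pos":[0,0,-0.8],"dr":[0,0,0]},{"delta_pos":[0,0,-0.8],"dr":[0,0,0]},{"delta_pos":[0,0,-0.8],"dr":[0,0,0]},{"delta_pos":[0,0,-0.8],"dr":[0,0,0]},{"delta_pos":[0,0,-0.7],"dr":[0,0,0]},{"delta_pos":[0,0,0],"dr":[0,0,0]},{"delta_pos":[0,0,0],"dr":[0,0,0]}]'
```

```text
t: 6.5
eef_pos: [0.5413, -0.1211, 0.0868]
ee_rot: [3.141, -0.0, -1.525]
force: [0.2, 1.0, 0.6]
width: 0.088
gripper_force: 0.0
```

```bash

python3 -m handwheel '[{"delta_pos":[0,0,0],"dr":[0,0,0]},{"delta_pos":[0,0,0],"dr":[0,0,0]},{"delta_pos":[0,0,0],"dr":[0,0,0]},{"delta_pos":[0,0,0],"dr":[0,0,0]},{"delta_pos":[0,0,0],"dr":[0,0,0]},{"delta_pos":[0,0,0],"dr":[0,0,0]},{"delta_pos":[0,0,0],"dr":[0,0,0]},{"delta_pos":[0,0,0],"dr":[0,0,0]}]' 1 25
```

```text
t: 7.3
eef_pos: [0.5409, -0.1216, 0.0865]
ee_rot: [3.141, -0.0, -1.526]
force: [-0.3, -0.8, 0.1]
width: 0.0293
gripper_force: 0.0
```

```bash

python3 -m handwheel '[{"delta_pos":[0,0,0],"dr":[0,0,0]},{"delta_pos":[0,0,0],"dr":[0,0,0]},{"delta_pos":[0,0,0],"dr":[0,0,0]},{"delta_pos":[0,0,0],"dr":[0,0,0]}]' 1 25
python3 -m handwheel '[{"delta_pos":[0,0,0.3],"dr":[0,0,0]},{"delta_pos":[0,0,0.3],"dr":[0,0,0]},{"delta_pos":[0,0,0],"dr":[0,0,0]}]'
```

```text
t: 7.7
eef_pos: [0.5409, -0.1216, 0.0865]
ee_rot: [3.141, -0.0, -1.526]
force: [0.5, -0.4, -1.2]
width: 0.0197
gripper_force: 24.9
t: 8.0
eef_pos: [0.5412, -0.1216, 0.1061]
ee_rot: [-3.141, -0.0, -1.526]
force: [-0.2, -0.1, -1.6]
width: 0.0199
gripper_force: 24.9
```

```bash

python3 -m handwheel '[{"delta_pos":[0,0,0.6],"dr":[0,0,0]},{"delta_pos":[0,0,1],"dr":[0,0,0]},{"delta_pos":[0,0,1],"dr":[0,0,0]},{"delta_pos":[0,0,1],"dr":[0,0,0]},{"delta_pos":[0,0,0.4],"dr":[0,0,0]},{"delta_pos":[0.05,0.4,0],"dr":[0,0,0]},{"delta_pos":[0.05,0.8,0],"dr":[0,0,-0.5]},{"delta_pos":[0.05,0.8,0],"dr":[0,0,-0.5]},{"delta_pos":[0.05,0.8,0],"dr":[0,0,-0.5]},{"delta_pos":[0.05,0.8,0],"dr":[0,0,-0.5]}]'
python3 -m handwheel '[{"delta_pos":[0.05,0.9,0],"dr":[0,0,-0.5]},{"delta_pos":[0.05,0.9,0],"dr":[0,0,-0.5]},{"delta_pos":[0.05,0.9,0],"dr":[0,0,-0.2]},{"delta_pos":[0.05,0.9,0],"dr":[0,0,0]},{"delta_pos":[0.05,0.9,0],"dr":[0,0,0]},{"delta_pos":[0.05,0.9,0],"dr":[0,0,0]},{"delta_pos":[0.05,0.9,0],"dr":[0,0,0]},{"delta_pos":[0.05,0.9,0],"dr":[0,0,0]},{"delta_pos":[0.05,0.6,0],"dr":[0,0,0]},{"delta_pos":[0,0,0],"dr":[0,0,0]}]'
python3 -m handwheel '[{"delta_pos":[0,0,0],"dr":[0,0,0]},{"delta_pos":[0,0,0],"dr":[0,0,0]}]'
```

```text
t: 9.0
eef_pos: [0.5476, -0.0122, 0.2228]
ee_rot: [3.139, -0.0, -1.562]
force: [-0.0, -0.1, -1.3]
width: 0.0201
gripper_force: 24.9
t: 10.0
eef_pos: [0.5615, 0.2225, 0.2229]
ee_rot: [3.14, -0.001, -1.58]
force: [0.2, -0.7, -1.3]
width: 0.0201
gripper_force: 24.9
t: 10.2
eef_pos: [0.5616, 0.2197, 0.2241]
ee_rot: [3.141, -0.001, -1.582]
force: [0.2, -0.3, -1.0]
width: 0.0198
gripper_force: 24.9
```

```bash

python3 -m handwheel '[{"delta_pos":[0.03,0,-1],"dr":[0,0,0]},{"delta_pos":[0,0,-0.6],"dr":[0,0,0]},{"delta_pos":[0,0,0],"dr":[0,0,0]},{"delta_pos":[0,0,0],"dr":[0,0,0]}]'
python3 look.py w4.png scraper_handle=.176 slot_mouth scraper=.1
python3 - <<'E'
from h import *
im,c=snap('scene','s1.png')
a=cv2.imread('pics/w4.png')[40:340,100:420];b=cv2.imread('pics/s1.png')[100:230,150:300]
b=cv2.resize(b,(346,300),interpolation=cv2.INTER_CUBIC)
cv2.imwrite('pics/v4.png',np.hstack([a,b]))
for p in [(.5625,.2198,.062),(.5625,.2648,.062),(.5625,.1748,.062)]: print(proj(calibration('wrist'),p))
for k in (-.04,.04): print(proj(calibration('wrist'),(.562,.2198+k,.1)))
E
```

```text
t: 10.6
eef_pos: [0.5631, 0.2197, 0.177]
ee_rot: [-3.142, -0.0, -1.582]
force: [0.5, -0.3, -0.2]
width: 0.0197
gripper_force: 24.9
tcp [0.5631 0.2197 0.177 ] [-3.1415e+00 -4.0000e-04 -1.5825e+00]
cam [0.562 0.136 0.317] [ 0.    0.31 -0.95] up [-0.01 -0.95 -0.31] 316.14504115327605
scraper_handle 0.63 [248.5 269.4] [0.5638 0.2207 0.176 ]
scraper 0.73 [247.8 208.3] [0.5644 0.2155 0.1   ]
[250.71475384 196.26862086]
[251.19215421 244.13140401]
[250.18572249 143.22946587]
[251.06225518 158.52894271]
[252.00679682 260.49129857]
```

View pics/v4.png

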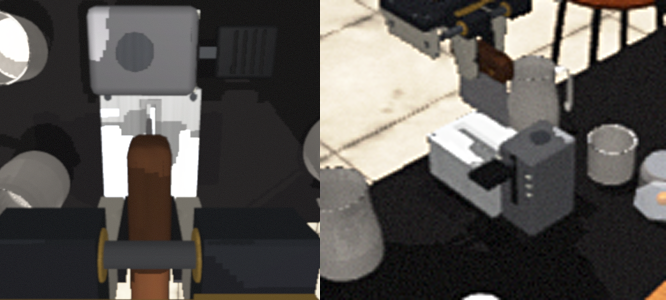

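The left half shows the grip between the pads, centred in line with the slot (about column 250 in the full image). The right half shows the blade hanging upright above the steriliser. Lowering now.

```bash

python3 -m handwheel '[{"delta_pos":[-0.01,0,-0.5],"dr":[0,0,0]},{"delta_pos":[0,0,-0.5],"dr":[0,0,0]},{"delta_pos":[0,0,-0.3],"dr":[0,0,0]},{"delta_pos":[0,0,-0.2],"dr":[0,0,0]},{"delta_pos":[0,0,-0.2],"dr":[0,0,0]},{"delta_pos":[0,0,0],"dr":[0,0,0]}]'
```

```text
t: 11.45
eef_pos: [0.5624, 0.2203, 0.125]
ee_rot: [3.141, -0.0, -1.582]
force: [0.0, 1.1, -0.9]
width: 0.0196
gripper_force: 24.9
```

```bash

python3 -m handwheel '[{"delta_pos":[0,0,-0.25],"dr":[0,0,0]},{"delta_pos":[0,0,-0.25],"dr":[0,0,0]},{"delta_pos":[0,0,-0.25],"dr":[0,0,0]},{"delta_pos":[0,0,-0.2],"dr":[0,0,0]},{"delta_pos":[0,0,0],"dr":[0,0,0]}]'
```

```text
t: 11.95
eef_pos: [0.562, 0.22, 0.0958]
ee_rot: [3.14, -0.001, -1.582]
force: [0.1, 0.2, -2.7]
width: 0.0199
gripper_force: 24.9
```

```bash

python3 -m handwheel '[{"delta_pos":[0,0,-0.08],"dr":[0,0,0]},{"delta_pos":[0,0,-0.06],"dr":[0,0,0]},{"delta_pos":[0,0,0],"dr":[0,0,0]},{"delta_pos":[0,0,0],"dr":[0,0,0]}]'
```

```text
t: 12.35
eef_pos: [0.5626, 0.2205, 0.093]
ee_rot: [-3.141, 0.0, -1.582]
force: [-0.2, -0.3, -0.6]
width: 0.0195
gripper_force: 24.9
```

```bash

python3 -m handwheel '[{"delta_pos":[0,0,-0.05],"dr":[0,0,0]},{"delta_pos":[0,0,0],"dr":[0,0,0]},{"delta_pos":[0,0,0],"dr":[0,0,0]}]'
python3 -m handwheel '[{"delta_pos":[0,0,0],"dr":[0,0,0]},{"delta_pos":[0,0,0],"dr":[0,0,0]},{"delta_pos":[0,0,0],"dr":[0,0,0]},{"delta_pos":[0,0,0],"dr":[0,0,0]},{"delta_pos":[0,0,0],"dr":[0,0,0]},{"delta_pos":[0,0,0],"dr":[0,0,0]}]' 0
```

```text
t: 12.65
eef_pos: [0.563, 0.2206, 0.0925]
ee_rot: [-3.14, 0.001, -1.581]
force: [-2.0, -1.0, 6.2]
width: 0.0197
gripper_force: 25.0
t: 13.25
eef_pos: [0.5626, 0.2204, 0.0913]
ee_rot: [3.142, -0.0, -1.582]
force: [0.4, -0.5, -0.3]
width: 0.044
gripper_force: 0.0
```

```bash

python3 -m handwheel '[{"delta_pos":[0,0,0.5],"dr":[0,0,0]},{"delta_pos":[0,0,0.9],"dr":[0,0,0]},{"delta_pos":[0,0,1],"dr":[0,0,0]},{"delta_pos":[0,0,1],"dr":[0,0,0]},{"delta_pos":[-0.5,0,0.9],"dr":[0,0,0]},{"delta_pos":[-0.9,0,0],"dr":[0,0,0]},{"delta_pos":[-0.7,0,0],"dr":[0,0,0]},{"delta_pos":[0,0,0],"dr":[0,0,0]},{"delta_pos":[0,0,0],"dr":[0,0,0]}]' 1 20
python3 look.py w5.png lever_top scraper_handle=.092 slot_mouth
python3 - <<'E'
from h import *
im,c=snap('scene','s2.png')
for m in mark_of('scene','scraper_handle')[:2]: print(m,atz(c,m['location'],.092))
for m in mark_of('scene','lever_top')[:2]: print(m,atz(c,m['location'],.101))
a=cv2.imread('pics/w5.png')[0:260,100:420];b=cv2.imread('pics/s2.png')[120:230,180:290]
cv2.imwrite('pics/v5.png',np.hstack([a,cv2.resize(b,(260,260),interpolation=cv2.INTER_CUBIC)]))
E
```

```text
t: 14.15
eef_pos: [0.4996, 0.2206, 0.2208]
ee_rot: [-3.141, 0.001, -1.581]
force: [-0.4, 0.2, 0.4]
width: 0.0001
gripper_force: 0.0
tcp [0.4996 0.2206 0.2208] [-3.1408e+00  6.0000e-04 -1.5810e+00]
cam [0.499 0.137 0.361] [ 0.    0.31 -0.95] up [-0.01 -0.95 -0.31] 316.14504115327605
lever_top 0.79 [247.7  85.3] [0.5002 0.1305 0.101 ]
scraper_handle 0.98 [178.8 189.4] [0.5625 0.217  0.092 ]
slot_mouth 0.86 [186.5 183.6] [0.5615 0.22   0.062 ]
{'location': [223.4, 151.6], 'conf': 0.63} [0.56995974 0.21655346 0.092     ]
{'location': [221.1, 171.3], 'conf': 0.68} [0.50200187 0.14859992 0.101     ]
```

View pics/v5.png

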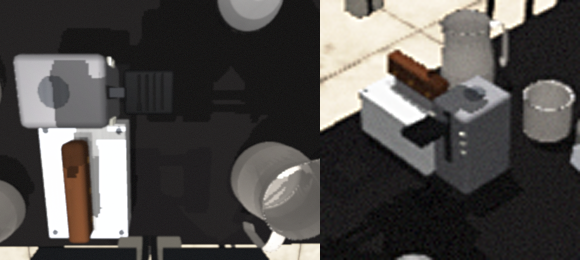

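The grip bar sits low and level in the slot, and the lever is at rest at about (250,91) in the full wrist picture. I'll now move above the paddle and down until just short of contact.

```bash

python3 -m handwheel '[{"delta_pos":[0,-0.9,0],"dr":[0,0,0]},{"delta_pos":[0,-0.9,0],"dr":[0,0,0]},{"delta_pos":[0,-0.9,-0.3],"dr":[0,0,0]},{"delta_pos":[0,-0.15,-0.7],"dr":[0,0,0]},{"delta_pos":[0,0,-0.9],"dr":[0,0,0]},{"delta_pos":[0,0,-0.8],"dr":[0,0,0]},{"delta_pos":[0,0,-0.4],"dr":[0,0,0]},{"delta_pos":[0,0,0],"dr":[0,0,0]},{"delta_pos":[0,0,0],"dr":[0,0,0]}]'
```

```text
t: 15.4
eef_pos: [0.5001, 0.1352, 0.128]
ee_rot: [-3.141, -0.0, -1.581]
force: [-0.4, 0.7, 1.0]
width: 0.0002
gripper_force: 0.0
```

```bash

python3 -m handwheel '[{"delta_pos":[0,0,-0.2],"dr":[0,0,0]},{"delta_pos":[0,0,0],"dr":[0,0,0]}]'
python3 -m handwheel '[{"delta_pos":[0,0,-0.1],"dr":[0,0,0]},{"delta_pos":[0,0,0],"dr":[0,0,0]},{"delta_pos":[0,0,0],"dr":[0,0,0]}]'
```

```text
t: 15.6
eef_pos: [0.4997, 0.1351, 0.1216]
ee_rot: [-3.141, 0.0, -1.582]
force: [-0.1, -0.3, -0.3]
width: 0.0004
gripper_force: 0.0
t: 15.9
eef_pos: [0.5, 0.1352, 0.119]
ee_rot: [-3.141, 0.001, -1.581]
force: [-0.8, 0.3, 5.0]
width: 0.0001
gripper_force: 2.4
```

```bash

python3 -m handwheel '[{"delta_pos":[0,0,-0.25],"dr":[0,0,0]},{"delta_pos":[0,0,-0.25],"dr":[0,0,0]},{"delta_pos":[0,0,-0.25],"dr":[0,0,0]},{"delta_pos":[0,0,-0.25],"dr":[0,0,0]},{"delta_pos":[0,0,-0.1],"dr":[0,0,0]},{"delta_pos":[0,0,0],"dr":[0,0,0]},{"delta_pos":[0,0,0],"dr":[0,0,0]},{"delta_pos":[0,0,0],"dr":[0,0,0]}]'
```

```text
t: 16.7
eef_pos: [0.5001, 0.1352, 0.0858]
ee_rot: [-3.141, 0.0, -1.582]
force: [-0.2, 0.1, 6.0]
width: 0.0009
gripper_force: 2.8
```

```bash

python3 -m handwheel '[{"delta_pos":[0,0,-0.06],"dr":[0,0,0]},{"delta_pos":[0,0,0],"dr":[0,0,0]},{"delta_pos":[0,0,0],"dr":[0,0,0]},{"delta_pos":[0,0,0],"dr":[0,0,0]},{"delta_pos":[0,0,0],"dr":[0,0,0]},{"delta_pos":[0,0,0],"dr":[0,0,0]},{"delta_pos":[0,0,0],"dr":[0,0,0]},{"delta_pos":[0,0,0],"dr":[0,0,0]}]'
python3 - <<'E'
from h import *
im,c=snap('scene','s3.png')
for q in ('lever_top','scraper_handle'):
    for m in mark_of('scene',q)[:1]: print(q,m)
print('expect',proj(c,(.5,.1355,.065)),proj(c,(.5625,.2198,.092)))
b=cv2.imread('pics/s3.png')[120:230,170:290]
cv2.imwrite('pics/v6.png',cv2.resize(b,(600,550),interpolation=cv2.INTER_CUBIC))
print(get_state()['eef_pos'],get_state()['force'])
E
```

```text
t: 17.5
eef_pos: [0.5001, 0.1352, 0.0842]
ee_rot: [-3.14, 0.001, -1.581]
force: [-0.8, -0.5, 6.8]
width: -0.0
gripper_force: 3.6
lever_top {'location': [224.1, 183.9], 'conf': 0.4}
scraper_handle {'location': [300.4, 184.7], 'conf': 0.16}
expect [224.65576547 185.4142284 ] [220.47036706 152.23118764]
[0.50008706 0.13521112 0.08419755] [-1.00564271  0.57533145  7.94484797]
```

View pics/v6.png

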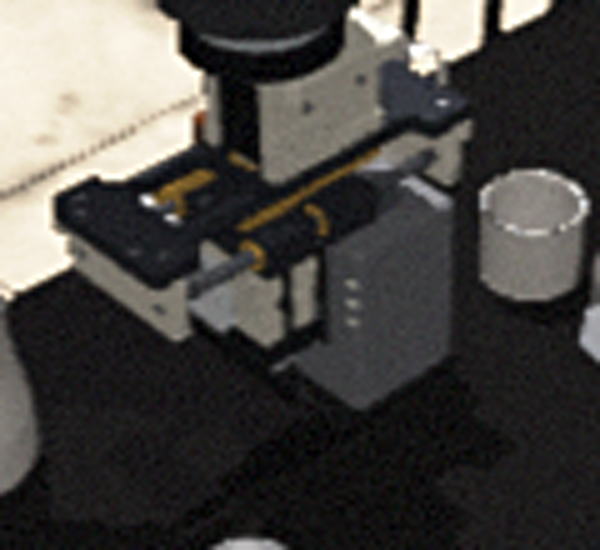

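The fingertips hold the paddle level with the lowest pale mark (crop 352,322). The depth is about 36 mm and the push 7–8 N, both as expected at the third click, and nothing else has been disturbed.

```bash
python3 -c "
from station import *
print(job_done())"
```

```text
the job is handed in; nothing more can be done
None
```

The job is handed in with no verdict returned: the scraper is home in the steriliser's slot and let go, and the closed fingertips are holding the lever at the third click, about 36 mm down with a 7–8 N push.

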